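# Unbolt the reagent lockbox

## Robot

A 6-joint arm with a two-finger parallel gripper is mounted at the origin on the work surface. World frame = base frame: x ahead of the robot, y to its left, z up, the work surface at z = 0. Lengths are in mm, angles in rad, forces in N, time in s.
With the tool pointing down it reaches from about 300 to 775 mm from the base axis. Payload 14.6 kg.
Tool frame: the origin (TCP) lies at the very end of the fingers, on their centre line; the grasp point (between the pads) lies 19 mm behind it (grip_point_offset is the distance from the TCP to the grasp point, in mm); z points along the fingers, y is the line along which they close (so a half turn about z gives the same grasp; the last joint's range is limited). The gripper opens to 94 mm and grips with 3 to 60 N. Pads are 16 mm wide; open, the fingers measure 119 mm over their backs; the gripper's body (75 mm by 177 mm) begins 78 mm behind the grasp point.
Start: joints at [1.056, 0.3, 1.521, -0, 1.321, -0.067], TCP at [238.137, 495.762, 205.446] pointing down, gripper open.
Joint ranges: [-3.03, 3.03], [-0.79, 2.21], [0.23, 2.52], [-1.04, 4.18], [0, 3.07], [-2.55, 2.55]. Speed limits (rad/s): [2.22, 2.22, 2.57, 3.14, 3.14, 3.14].

## Interface

Orientations are given as [roll, pitch, yaw] about the fixed x, y, z axes, in that order (R = Rz(yaw) Ry(pitch) Rx(roll)).
In Python, from cell import read_state, camera, camera_info, sign_off, grip_point_offset gives the robot as it stands.
- The arm moves only by the shell command python3 -m handwheel 'ROWS' [FORCE]. ROWS is text: rows parted by semicolons, each of 5 numbers parted by spaces: the shift along the world's x, y, z in units of 40 mm (1.0 is 40 mm), then the turn about the world's z in units of 5 degrees (1.0 is 5 degrees), then the closure, from 0 (fully open) to 1 (shut). In form: dx dy dz yaw gripper; .... A call has 1 to 12 rows; each row shifts and turns the commanded pose from where the row before left it; what a row does not reach is not made up. A row lasts 1/12 s, in which the tool goes at most 41.7 mm and 7.16 degrees, less where a joint would pass 70% of its speed; a pose out of reach is approached as far as the arm can. A call is refused whole if a number of a shift passes 1 or a number of a turn 1, either way. A call with a gripper value outside its range is refused whole. The fingers move at their own pace and stop on an object; FORCE is the grip in N (left out, the last holds). Time passes only in rows, so rows that do not move let the fingers close. It gives the time, the measured TCP pose, the force, the opening and the grip force at its end, in the units of the state.
- read_state(): the state, without advancing time (a new reading comes with each control period).
- camera(name): name is "scene" or "side" or "wrist"; returns (picture, depth): 420x560x3 uint8, red, green, blue; 420x560 float32, mm along the optical axis (not along the pixel's ray), 0 where there is no reading.
- camera_info(name): a dict with "intrinsics" (3x3 intrinsics, pixels), "k1" (the pictures are not rectified: a ray, as slopes to the right and down, at radius r is drawn at 1 + k1 r^2 times it, then the intrinsics apply), "world_from_camera" (4x4, takes a point from camera to world coordinates). Camera axes: x right, y down, z forward; pixel columns grow to the right and rows downward; lengths in mm; the calibration is good to about 2 mm. A picture is of the moment at which its call begins: read the wrist's pose just before it. camera_info takes no time and is no camera call; for the wrist camera it gives the pose at the moment of the call.
- sign_off(): hands the job in; it is judged then, once.
The state is a dict: "clock": time; "joints": joint angles; "qd": joint speeds; "effort": joint torques, N m; "eef_pos": TCP position; "eef_rot": TCP orientation; "wrist_force": force on the tool from outside, world axes, zero at the start; "moment": the same for the moment, N m; "finger_gap": finger opening in mm; "finger_force": force on a finger pad.
Only numpy, scipy, OpenCV 4.12 (cv2) and the standard library are available. Lean on these libraries where they do the work, as an engineer would, in place of code of your own. Each camera call takes 0.05 s, during which the arm holds its last target. There are 200 camera calls.

## Task

Unbolt the lid of the grey reagent lockbox: press the long spring catch bar right down with one fingertip and, keeping it down all the while, push the bolt's upright knob with the other fingertip, away from the ledge with the keeper, until the bolt is fully drawn. Only then let the catch spring back up, so that it holds the bolt open, and take the hand away. Nothing is to be gripped or lifted, and the bottles, glassware and spatula standing about stay where they are.

Things in the scene. Friction and masses are not known exactly. Their poses are not given: they have to be found in the camera images.
- lockbox: grey steel box fixed to the bench, 320 (its x) x 380 (its y) x 90 mm high; origin: centre of its underside, z up. Top: fixed ledge, 54 mm wide, at its -x edge, then a dark lid hinged at +x. The steel bolt lies on top along x at y = -30 mm (top 20 mm above the lid), shot through guides (24 mm high) into a keeper on the ledge; the catch bar is parallel, at y = +30 mm. All between is below 27 mm.
- bolt_knob (a point): centre of the top of the bolt's upright round steel knob, 20 mm diameter, its foot 20 mm and its top 58 mm above the lid. Axes as the lockbox. It moves with the bolt, along the lockbox's +x as the bolt is drawn; at the start it is about 30 mm to the -x side of the lockbox's centre.
- catch_bar (a point): centre of the top face of the spring catch bar: a plain steel bar 130 mm long (along the lockbox's x), 24 mm wide, 10 mm thick, on two stems, its top 44 mm above the lid when up. It goes straight down when pressed anywhere along it. Its centre line is 60 mm from the bolt's, to the +y side; at the start its middle is beside the knob. Axes as the lockbox.
- bolt (a joint): travel of the bolt in m: 0 = shot (locked), 0.040 = fully drawn (end stop), growing along the lockbox's +x. Sliding friction about 2 N; it stays where it is left. With the catch up it has only 3 mm of play, at either end: the catch's tooth stands in the way of a tab on the bolt.
- catch (a joint): how far the catch bar is pressed down, in m: 0 = up, 0.014 = right down (end stop). Sprung upward: about 2 N to start, 4 N right down. It frees the bolt from about 0.006 on; the tooth can rise again only with the bolt beyond 0.037 (or back below 0.003).
- cup: blue plastic cup, 68 mm across, 75 mm tall, standing on the lockbox lid; origin at the centre of its underside. Not to be disturbed
- amber: small amber glass bottle, 52 mm across, 85 mm tall, standing on the lid; origin at the centre of its underside. Not to be disturbed
- vial: glass vial with a white cap, 28 mm across, 50 mm tall, standing on the lid behind the catch; origin at the centre of its underside. Not to be disturbed
- wash: clear plastic bottle, 68 mm across, 170 mm tall, on the bench; origin at the centre of its underside. Not to be disturbed
- beaker: glass beaker, 80 mm across, 100 mm tall, on the bench; origin at the centre of its underside. Not to be disturbed
- jar: white plastic jar, 72 mm across, 110 mm tall, on the bench; origin at the centre of its underside. Not to be disturbed
- spatula: steel spatula, 180 mm long, lying on the bench; origin at the centre of its underside. Not to be disturbed

How it is judged:
By the outcome, as a careful person would: the job done as asked, in the order asked, and still so for the second after the job is handed in, with the robot touching nothing.
It also fails if it takes over 43 s, if anything falls off the work surface, if the arm or the gripper's body presses on something with over 40 N, if the wrist force passes 120 N, or if a joint passes its speed limit or range.

## Working session

There is one attempt and no reset: what is moved stays moved. The work goes in short steps, Python scripts to look and compute and a shell command to move; the robot and the scene stay as the last step left them, time stands still between calls to the robot, and variables do not carry over. Pictures are saved under pics/ and viewed, at most 10 in all, crops included, and the job is handed in when it is done.

```bash
mkdir -p pics
cat > h.py <<'E'
import numpy as np,cv2
from cell import *
def grab(n,f):
    i=camera_info(n); p,d=camera(n); cv2.imwrite(f'pics/{f}.png',p[:,:,::-1]); np.savez(f'pics/{f}.npz',p=p,d=d,K=i['intrinsics'],k1=i['k1'],T=i['world_from_camera']); return p,d
def load(f): return np.load(f'pics/{f}.npz')
def ray(z,u,v):
    K=z['K']; k=float(z['k1']); m=np.array([(u-K[0,2])/K[0,0],(v-K[1,2])/K[1,1]]); s=m.copy()
    for _ in range(20): s=m/(1+k*(s@s))
    return z['T'][:3,:3]@np.array([s[0],s[1],1]), z['T'][:3,3]
def onplane(z,u,v,h):
    r,o=ray(z,u,v); return o+r*(h-o[2])/r[2]
def pt(z,u,v):
    r,o=ray(z,u,v); return o+r*float(z['d'][int(round(v)),int(round(u))])
E
python3 - <<'E'
from h import *
for n in('scene','side'): grab(n,n+'0')
s=read_state(); print(s)
E
```

```text
{'clock': 0.1, 'joints': array([ 1.05635412e+00,  3.00428407e-01,  1.52145353e+00,  3.77022418e-05,
        1.32071058e+00, -6.66107257e-02]), 'qd': array([ 0.00021323, -0.00154464, -0.0012599 , -0.0012785 ,  0.00088439,
       -0.00013247]), 'effort': array([ 6.31198986e-07, -5.32646406e+01, -3.53284800e+01,  7.08723301e-02,
        2.34432926e-02, -3.34648780e-05]), 'eef_pos': array([238.05148886, 495.57985235, 204.96370607]), 'eef_rot': array([-3.14059744e+00, -1.02991629e-04,  2.69375177e+00]), 'wrist_force': array([-0.21804657,  0.6572901 , -0.17819133]), 'moment': array([-0.01943091, -0.03859304,  0.01705436]), 'finger_force': 0.0, 'finger_gap': 94.37708262025279}
```

View pics/scene0.png

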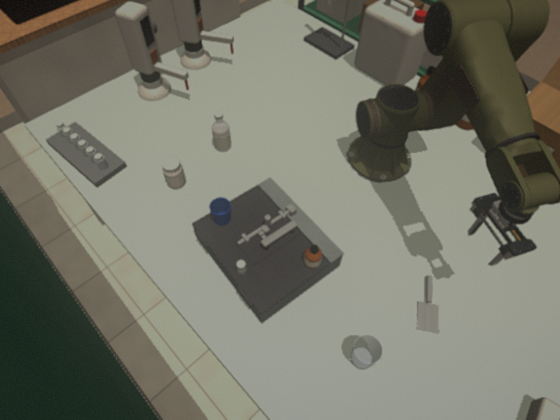

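View pics/side0.png

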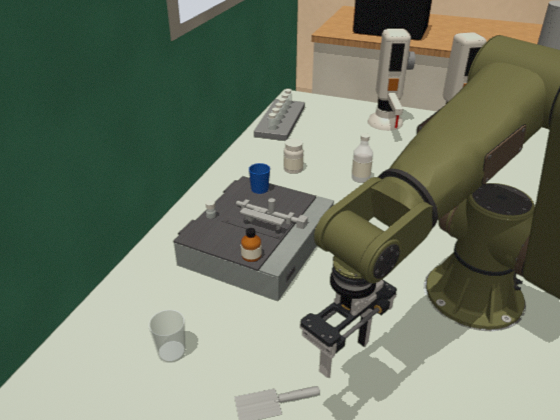

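The scene view shows the box around (268,250): its light ledge is on the robot side, the knob near (268,217), the catch bar near (280,233), amber at (313,256), cup at (220,211) and vial at (241,266). I'll zoom in on both views.

Run:
```python
from h import *
a=load('scene0')['p'][:,:,::-1]; b=load('side0')['p'][:,:,::-1]
A=cv2.resize(a[195:275,225:325],(800,640),interpolation=3)[:600]
B=cv2.resize(b[180:270,200:320],(800,600),interpolation=3)
cv2.imwrite('pics/c1.png',A);cv2.imwrite('pics/c2.png',B)
```

```text
(no output)
```

View pics/c1.png

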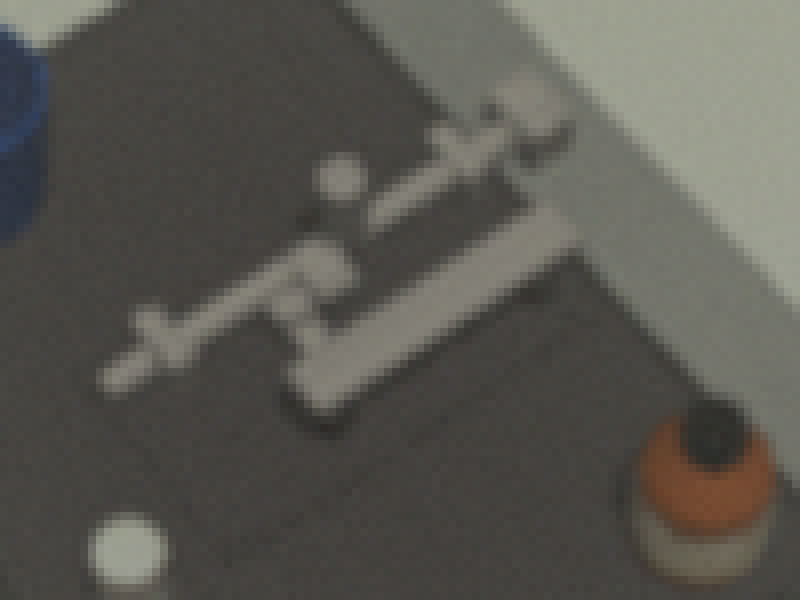

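View pics/c2.png

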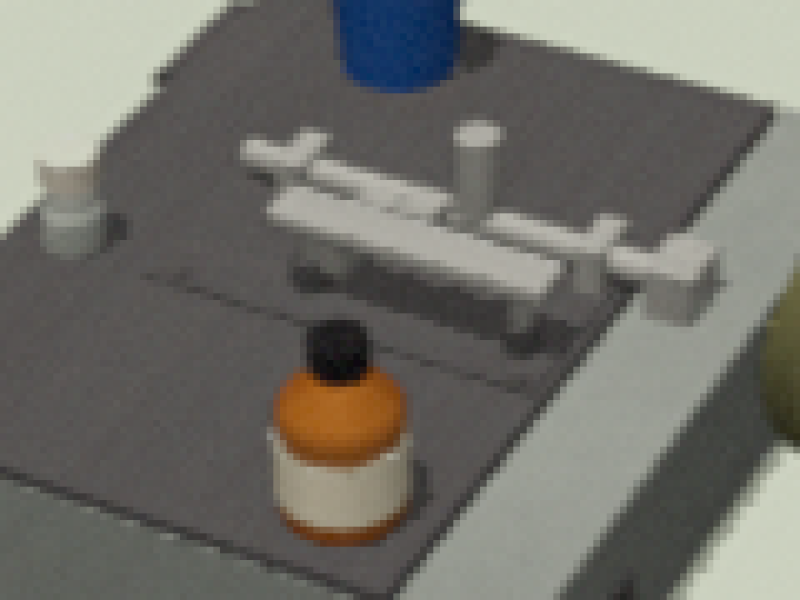

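In crop c1, the knob top is at (342,178) and the bar ends at (312,383) and (555,225). In c2, the knob top is at (479,133) and the bar ends at about (278,205) and (548,280).

Run:
```python
from h import *
a=load('scene0');b=load('side0')
A=lambda u,v:(225+u/8-.5,195+v/8-.5); B=lambda u,v:(200+u/6.667-.5,180+v/6.667-.5)
for n,p,h in(('knob',A(342,178),148),('barFar',A(312,383),134),('barNear',A(555,225),134),('vial',A(128,550),140),('ambercap',A(715,435),175),('bolt far end',A(115,378),110),('keeper',A(530,105),118)): print(n,onplane(a,*p,h).round(1),pt(a,*p).round(1))
for n,p,h in(('knob',B(479,133),148),('barFar',B(278,210),134),('barNear',B(548,282),134),('vial',B(68,180),140),('ambercap',B(340,330),175)): print(n,onplane(b,*p,h).round(1),pt(b,*p).round(1))
z=a
hsv=cv2.cvtColor(a['p'],cv2.COLOR_RGB2HSV); m=cv2.inRange(hsv,(105,120,40),(130,255,255)); m[:180]=0;m[240:]=0;m[:,:200]=0;m[:,240:]=0
v,u=np.nonzero(m); P=np.array([pt(a,i,j) for i,j in zip(u,v)]); P=P[P[:,2]>155]; print('cup',P.min(0),P.max(0))
```

```text
knob [580.6 -20.7 148. ] [581.6 -19.5 150.3]
barFar [645.5  32.6 134. ] [644.1  31.  130.2]
barNear [528.7  45.4 134. ] [527.3  44.2 131. ]
vial [743.4  40.7 140. ] [741.6  37.9 133.5]
ambercap [569.7 165.1 175. ] [569.3 164.8 174.1]
bolt far end [690.6 -31.4 110. ] [691.3 -30.4 112.1]
keeper [487.6  -9.  118. ] [483.9 -12.4 110.7]
knob [578.5 -23.8 148. ] [580.1 -28.  145. ]
barFar [643.8  40.3 134. ] [643.5  41.  134.5]
barNear [520.7  48.3 134. ] [521.4  46.4 132.6]
vial [731.5  59.2 140. ] [735.   52.9 135.1]
ambercap [564.9 157.5 175. ] [565.7 155.7 173.5]
cup [ 673.15002307 -119.59443681  161.70093196] [ 686.52615977 -111.67019783  164.35281407]
```

Averaging both views, the knob is at about (580,-22) and the bar centre at about (585,41). The box yaw is about -5.5°. I want the finger line along the box y axis, with one fingertip behind the knob (-x side) and the other on the bar, about 60 mm apart. So I'll move to above it with the gripper half shut.

```bash
python3 -m handwheel '.5 -.84 .1 .33 .5;.5 -.84 .1 .33 .5;.5 -.84 .1 .33 .5;.5 -.84 .1 .33 .5;.5 -.84 .1 .33 .5;.5 -.84 .1 .33 .5;.5 -.84 .1 .33 .5;.5 -.84 0 .33 .5;.5 -.84 0 .33 .5;.5 -.84 0 .33 .5;.5 -.84 0 .33 .5;.5 -.84 0 .33 .5'
python3 -m handwheel '.5 -.84 0 0 .5;.5 -.84 0 0 .5;0 0 0 0 .5;0 0 0 0 .5;0 0 0 0 .5'
python3 - <<'E'
from h import *
grab('wrist','w1')
E
```

```text
clock: 1.1
eef_pos: [478.6, 90.6, 233.3]
eef_rot: [-3.142, -0.0, 3.041]
wrist_force: [0.8, 1.1, -0.2]
finger_gap: 47.1
finger_force: 0.0
clock: 1.52
eef_pos: [517.8, 25.7, 233.1]
eef_rot: [3.141, -0.001, 3.039]
wrist_force: [1.1, 0.3, 0.2]
finger_gap: 47.0
finger_force: 0.0
```

View pics/w1.png

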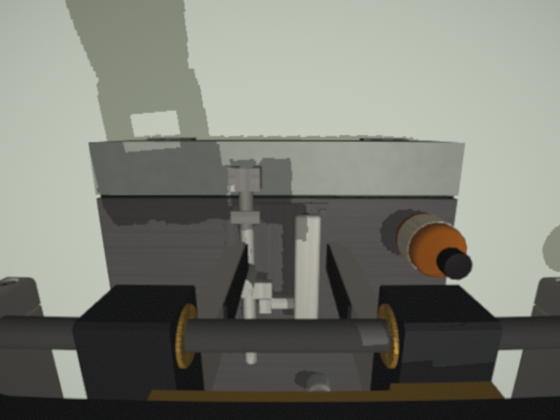

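The wrist view shows the bar from (308,215) to (307,318), the bolt from (246,200) to (251,360), the ledge edge level at row 143, and the knob hidden behind the left finger. I'll compute positions and yaw from these.

Run:
```python
from h import *
a=load('w1'); print(a['T'].round(3))
for n,u,v,h in(('barN',308,216,134),('bar2',307,318,134),('bolt1',247,240,110),('boltEnd',251,361,110),('lidL',100,196,90),('lidR',457,194,90),('keeper',244,172,118),('tab',264,291,110)): print(n,onplane(a,u,v,h).round(1),pt(a,u,v).round(1))
```

```text
[[ 1.03000e-01  9.63000e-01  2.49000e-01  4.44924e+02]
 [ 9.95000e-01 -1.00000e-01 -2.70000e-02  3.31670e+01]
 [-1.00000e-03  2.50000e-01 -9.68000e-01  4.11951e+02]
 [ 0.00000e+00  0.00000e+00  0.00000e+00  1.00000e+00]]
barN [520.   44.4 134. ] [520.4  44.5 132.3]
bar2 [624.4  34.4 134. ] [490.2  33.5 341.8]
bolt1 [545.  -17.8 110. ] [545.3 -18.  109.3]
boltEnd [688.6 -33.1 110. ] [688.9 -33.2 109.6]
lidL [ 487.8 -168.6   90. ] [ 500.  -225.9   -1.4]
lidR [524.3 203.1  90. ] [524.6 203.9  88.5]
keeper [476.1 -10.3 118. ] [476.5 -10.8 114.5]
tab [603.   -7.7 110. ] [600.8  -7.1 114.3]
```

The box yaw matches the tool. The knob is at about (579,-22), so the approach point is (554,11). I'll move over it and go down to just above the bar.

```bash
python3 -m handwheel '.45 -.18 0 0 .5;.45 -.18 0 0 .5;0 0 -.7 0 .5;0 0 -.7 0 .5;0 0 -.5 0 .5;0 0 -.35 0 .5;0 0 0 0 .5;0 0 0 0 .5'
python3 - <<'E'
from h import *
grab('side','s1'); b=load('s1')['p'][:,:,::-1]
cv2.imwrite('pics/c3.png',cv2.resize(b[160:280,190:350],(800,600),interpolation=3))
E
```

```text
clock: 2.23
eef_pos: [553.8, 12.0, 143.7]
eef_rot: [-3.142, -0.001, 3.041]
wrist_force: [-0.2, 0.0, 0.1]
finger_gap: 47.0
finger_force: 0.0
```

View pics/c3.png

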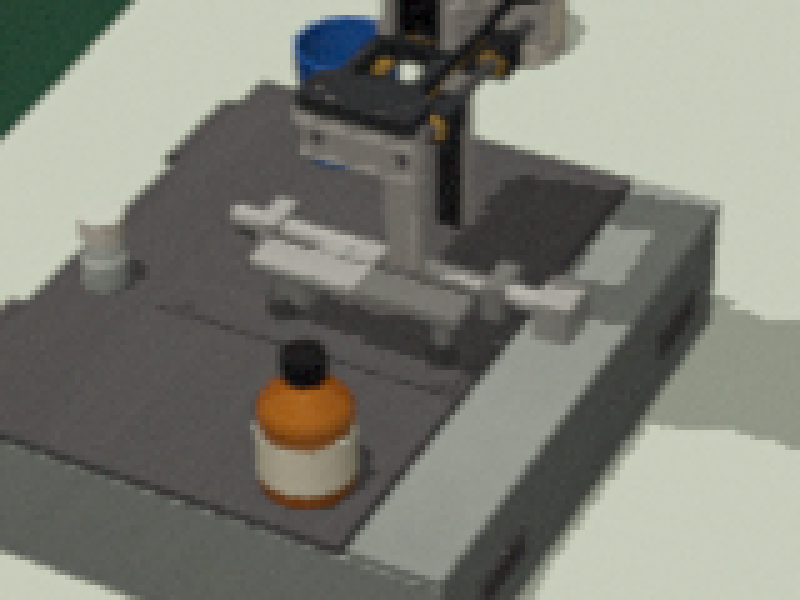

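The finger stands right over the bar (crop ~(405,255)) and clears everything. Now I'll press down in small steps.

```bash
python3 -m handwheel '0 0 -.1 0 .5;0 0 -.1 0 .5;0 0 -.1 0 .5;0 0 0 0 .5;0 0 0 0 .5'
python3 -m handwheel '0 0 -.1 0 .5;0 0 -.1 0 .5;0 0 0 0 .5;0 0 0 0 .5'
python3 -m handwheel '0 0 -.06 0 .5;0 0 0 0 .5;0 0 0 0 .5'
```

```text
clock: 2.7
eef_pos: [554.3, 11.1, 131.6]
eef_rot: [3.141, 0.0, 3.039]
wrist_force: [0.3, 1.7, 1.5]
finger_gap: 46.9
finger_force: 1.2
clock: 3.03
eef_pos: [554.2, 11.0, 123.4]
eef_rot: [3.142, 0.0, 3.039]
wrist_force: [0.3, 0.7, 3.6]
finger_gap: 46.7
finger_force: 1.8
clock: 3.28
eef_pos: [554.2, 11.0, 121.1]
eef_rot: [3.142, 0.0, 3.039]
wrist_force: [0.5, 0.4, 4.2]
finger_gap: 46.9
finger_force: 1.9
```

```bash
python3 -m handwheel '0 0 -.04 0 .5;0 0 0 0 .5;0 0 0 0 .5'
python3 -m handwheel '0 0 -.02 0 .5;0 0 0 0 .5;0 0 0 0 .5'
```

```text
clock: 3.53
eef_pos: [554.3, 11.0, 120.1]
eef_rot: [3.141, 0.001, 3.039]
wrist_force: [-2.2, 0.9, 10.6]
finger_gap: 47.4
finger_force: 5.1
clock: 3.78
eef_pos: [554.4, 11.0, 120.0]
eef_rot: [3.141, 0.001, 3.039]
wrist_force: [-4.2, 0.7, 16.9]
finger_gap: 46.8
finger_force: 8.3
```

The catch is on its stop at z=120. I'll ease off slightly and push along the box +x direction (0.995,-0.101).

```bash
python3 -m handwheel '.1 -.01 .02 0 .5;.1 -.01 0 0 .5;.1 -.01 0 0 .5;.1 -.01 0 0 .5;0 0 0 0 .5'
python3 -m handwheel '.1 -.01 0 0 .5;.1 -.01 0 0 .5;.1 -.01 0 0 .5;.1 -.01 0 0 .5;0 0 0 0 .5'
```

```text
clock: 4.2
eef_pos: [569.7, 9.3, 120.0]
eef_rot: [-3.141, -0.002, 3.04]
wrist_force: [-7.8, -0.2, 14.7]
finger_gap: 47.4
finger_force: 7.4
clock: 4.62
eef_pos: [585.7, 7.6, 120.1]
eef_rot: [-3.141, -0.002, 3.039]
wrist_force: [-6.9, -0.5, 14.2]
finger_gap: 46.6
finger_force: 7.8
```

```bash
python3 -m handwheel '.1 -.01 0 0 .5;.1 -.01 0 0 .5;.1 -.01 0 0 .5;0 0 0 0 .5;0 0 0 0 .5'
python3 -m handwheel '.08 -.008 0 0 .5;.06 -.006 0 0 .5;0 0 0 0 .5;0 0 0 0 .5'
```

```text
clock: 5.03
eef_pos: [597.6, 6.4, 120.1]
eef_rot: [-3.141, -0.001, 3.04]
wrist_force: [-8.1, 0.1, 14.0]
finger_gap: 47.3
finger_force: 6.6
clock: 5.37
eef_pos: [602.6, 5.9, 120.1]
eef_rot: [-3.141, -0.003, 3.039]
wrist_force: [-13.2, -0.2, 15.5]
finger_gap: 46.8
finger_force: 11.6
```

```bash
python3 -m handwheel '.03 -.003 0 0 .5;0 0 0 0 .5;0 0 0 0 .5'
python3 - <<'E'
from h import *
grab('side','s2'); grab('scene','n2'); b=load('s2')['p'][:,:,::-1]
cv2.imwrite('pics/c4.png',cv2.resize(b[160:280,190:350],(800,600),interpolation=3))
E
```

```text
clock: 5.62
eef_pos: [602.8, 5.9, 120.1]
eef_rot: [-3.141, -0.005, 3.039]
wrist_force: [-22.0, 1.3, 21.0]
finger_gap: 47.2
finger_force: 15.1
```

View pics/c4.png

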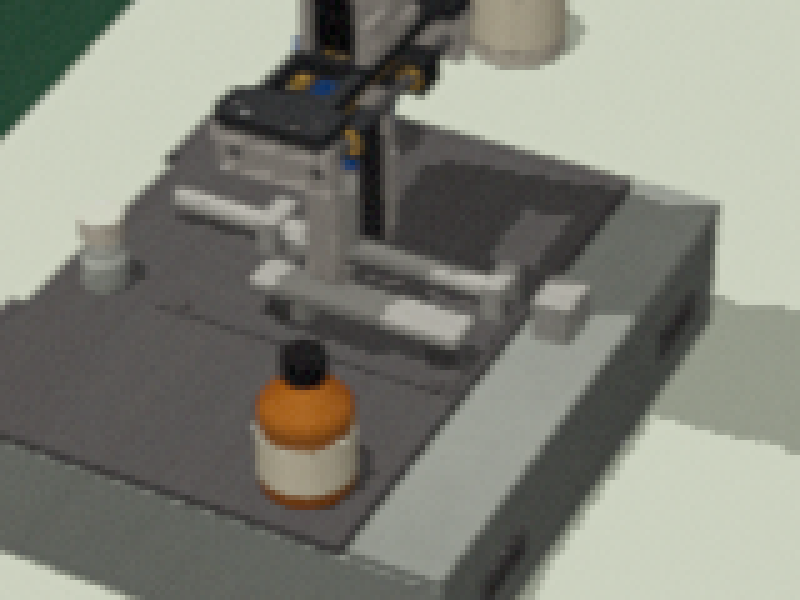

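The bolt's tip has left the keeper and hangs well past the far guide, and the force shows the end stop at x=602.8. I'll let the catch rise, back off the knob, then go up.

```bash
python3 -m handwheel '-.03 .003 0 0 .5;0 0 .1 0 .5;0 0 .1 0 .5;0 0 .1 0 .5;0 0 .1 0 .5;0 0 .1 0 .5;0 0 0 0 .5;-.1 .01 0 0 .5;-.1 .01 0 0 .5;0 0 0 0 .5'
python3 -m handwheel '0 0 .3 0 .5;0 0 .5 0 .5;0 0 .7 0 .5;0 0 .7 0 .5;0 0 .5 0 .5;-.5 0 .3 0 .5;-.8 0 .2 0 .5;-.8 0 0 0 .5;-.8 0 0 0 .5;-.5 0 0 0 .5;0 0 0 0 .5;0 0 0 0 .5'
python3 - <<'E'
from h import *
grab('side','s3'); grab('scene','n3'); b=load('s3')['p'][:,:,::-1]
c=cv2.resize(b[160:280,190:350],(533,400),interpolation=3); a=cv2.resize(load('n3')['p'][170:320,190:350,::-1],(427,400),interpolation=3)
cv2.imwrite('pics/c5.png',cv2.resize(np.hstack([c,a]),(800,333)))
E
```

```text
clock: 6.55
eef_pos: [595.3, 6.8, 139.5]
eef_rot: [-3.142, 0.0, 3.04]
wrist_force: [0.0, -0.0, 0.1]
finger_gap: 47.2
finger_force: 0.0
clock: 7.55
eef_pos: [459.7, 6.8, 269.0]
eef_rot: [3.142, 0.003, 3.039]
wrist_force: [0.1, -0.0, -0.3]
finger_gap: 47.0
finger_force: 0.0
```

View pics/c5.png

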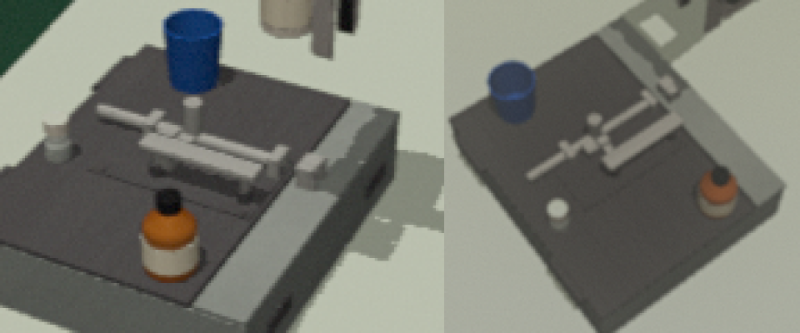

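The bolt is drawn, the bar looks raised, and the cup, vial and amber bottle have not moved. I'll check the bar height and knob travel numerically.

Run:
```python
from h import *
a,b=load('side0'),load('s3'); c,d,e=load('scene0'),load('n3'),load('n2')
# bar top heights along its centre line by depth; scene and side
for u,v in((270,225),(276,220),(285,215)): pass
U=lambda u,v:(225+u/8-.5,195+v/8-.5)
for p in(U(500,260),U(530,240),U(400,325)): print([pt(x,*p)[2].round(1) for x in(c,d)])
def knob(z,x0,x1):
    P=np.array([pt(z,u,v) for v in range(200,240) for u in range(x0,x1)]); P=P[(P[:,2]>142)&(P[:,2]<156)&(P[:,0]>550)&(P[:,0]<650)&(abs(P[:,1]+22)<25)]; return P.mean(0).round(1),len(P)
print(knob(c,240,300),knob(d,240,300))
```

```text
[np.float64(136.2), np.float64(129.7)]
[np.float64(129.5), np.float64(131.1)]
[np.float64(131.8), np.float64(134.2)]
(array([580.8, -19.1, 146.1]), 31) (array([619.7, -22.8, 146.3]), 31)
```

The knob has travelled 39 mm (the full 40 mm within measurement error). The bar top is back at its original height, and the hand is clear.

```bash
python3 -c "from cell import *; print(sign_off())"
```

```text
the job is handed in; nothing more can be done
None
```

The bolt is fully drawn against its end stop, the catch has sprung back up to hold it open, the hand is clear and touching nothing, and the job was handed in after about 8 s of the 43 s allowed.

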